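Scrape the offcuts off the zinc ledge

TASK

First swing the red-knobbed flap lever over to its red mark, so that the flap lies in line with the chute, and leave it there. Then take the yellow-handled scraper block and with it, never with your fingers, sweep all four acrylic offcuts off the zinc ledge and down the chute into the open drawer, keeping hold of the block until the last one is in. Last, set the block down upright in the middle of its wooden stand before letting go of it (no dropping), and leave the other things lying about where they are.

Things in the scene. Friction and masses are not known exactly. Their poses are not given: they have to be found in the camera images.
- station: fixed green cabinet with the stepped zinc ledge, chute and drawer in one piece. Origin on the table under the ledge channel; x away from the robot, y to the left, along the ledge. Behind the channel (x over 85 mm) a 20 mm step leads up to a shelf 170 mm above the table, which reaches to x 202, y -120 to 226 mm
- ledge_mid (a point): centre of the ledge channel's top, where the offcuts lie, 150 mm above the table; station axes. It measures 170 mm (x) by 300 mm (y); a lip 14 mm high bounds its front and its left end, the 20 mm step its back. At its open right end (150 mm to -y) come the flap (50 mm long), then the chute
- drawer_floor (a point): centre of the open wooden drawer's floor; station axes. Inside 200 mm (x) by 160 mm (y), walls 38 to 69 mm high above the floor. The polished steel chute, 182 mm wide, side walls about 40 mm, slopes down 40 degrees to -y and ends over the drawer's +y part
- flap (a joint): angle of the flap and its lever, one rigid part, rad. 0: flap raised 45 degrees as a barrier, lever leaning 42.5 degrees to +y. It grows as the lever swings to -y and the flap lowers. 1.48: lever at the red mark, leaning 42.5 degrees to -y, flap in line with the chute. It can go too far, to 1.9. The hinge is stiff (about 2.5 N at the knob) and stays where it is left
- flap_hinge (a point): point on the hinge axis (which runs along station x) level with the lever: the lever swings in the upright plane through this point, 46 mm in front of the ledge's front lip; station axes
- lever_knob (a point): centre of the red lever knob, a cylinder 28 mm across and 30 mm long, its length along station x (its flat ends face +x and -x), 90 mm from flap_hinge on a 10 mm steel rod
- stand: fixed wooden stand, to the left of the ledge, 190 mm (x) by 90 mm (y), 100 mm high with a black rubber top; origin at the centre of its underside
- block: loose scraper block, wood with a black rubber foot, standing on the stand: foot 156 mm (its x) by 36 mm (its y), 30 mm high; on it an upright yellow handle 64 mm (x) by 24 mm (y), from 30 to 75 mm above the underside. 0.21 to 0.34 kg. Origin at the centre of its underside. Swept across the ledge sideways, along its y
- chip1: loose acrylic offcut lying on the ledge's lower channel, 10 mm thick; origin at the centre of its underside. Orange strip 60 x 26 mm
- chip2: loose acrylic offcut lying on the ledge's lower channel, 10 mm thick; origin at the centre of its underside. Blue L shape 60 x 34 mm
- chip3: loose acrylic offcut lying on the ledge's lower channel, 10 mm thick; origin at the centre of its underside. Red L shape 60 x 34 mm
- chip4: loose acrylic offcut lying on the ledge's lower channel, 10 mm thick; origin at the centre of its underside. Yellow strip 56 x 30 mm
- calculator: bystander: cream pocket calculator 105 x 70 x 20 mm on the ledge's rear shelf; origin centre of its underside
- bell: bystander: chrome desk bell, 74 mm across, 54 mm high, on the rear shelf; origin centre of its underside
- caddy: bystander: dark wooden pencil caddy 70 x 70 x 85 mm with pencils up to 125 mm, on the rear shelf; origin centre of its underside
- padlock: bystander: brass padlock 48 x 85 x 20 mm lying on the table; origin under the centre of its brass body
- triangle: bystander: orange acrylic set square 160 x 110 x 5 mm lying on the table in front of the ledge; origin about its middle
- slide_rule: bystander: white slide rule 36 x 250 x 12 mm lying on the table in front of the ledge; origin at the centre of its underside
Mind the look-alikes: they are no part of the job. Of the things shaped like the block, the wood one is meant.

How it is judged:
By the outcome, as a careful person would: the job done as asked, in the order asked, and still so for the second after the job is handed in, with the robot touching nothing.
It also fails if it takes over 61 s, if anything falls off the work surface, if the arm or the gripper's body presses on something with over 40 N, if the wrist force passes 120 N, or if a joint passes its speed limit or range.

ROBOT

A 7-joint arm with a two-finger parallel gripper is mounted at the origin on the work surface. World frame = base frame: x ahead of the robot, y to its left, z up, the work surface at z = 0. Lengths are in m, angles in rad, forces in N, time in s.
With the tool pointing down it reaches from about 0.425 to 0.925 m from the base axis. Payload 6.8 kg.
Tool frame: the origin (TCP) lies midway between the tips of the shut fingers; the grasp point (between the pads) lies 19 mm behind it (bot.pinch_z is the distance from the TCP to the grasp point, in m); z points along the fingers, y is the line along which they close (so a half turn about z gives the same grasp; the last joint's range is limited). The gripper opens to 85 mm and grips with 20 to 120 N. Pads are 22 mm wide; open, the fingers measure 114 mm over their backs; the gripper's body (76 mm by 85 mm) begins 54 mm behind the grasp point. The pads swing forward as they close: fully open they stand 13 mm farther back than shut.
Start: joints at [1.04, 0.477, 0.022, 1.555, -0.011, 1.109, -0.083], TCP at [0.277, -0.616, 0.231] pointing down, gripper open.
Joint ranges: [-2.96, 2.96], [-0.34, 2.1], [-1.41, 1.46], [0.24, 2.44], [-1.37, 4.51], [0.17, 1.92], [-2.96, 2.96]. Speed limits (rad/s): [2.39, 2.39, 3.14, 3.14, 3.14, 3.14, 3.14].

INTERFACE

Orientations are given as a unit quaternion [w, x, y, z].
In Python, from station import bot, imaging gives the robot as it stands. The module is installed in compiled form; this text tells all that it offers.
- The arm moves only by the tool carry_out, never from a script. Its argument "targets" is a list of rows, each a list of 5 numbers: the shift along the tool's x, y, z in cm, then the turn about the tool's z in degrees, then the opening, from -1 (shut) to 1 (fully open). In form: [[x, y, z, yaw, gripper], ...]. A call has 1 to 12 rows; each row shifts and turns the commanded pose from where the row before left it, along the tool's axes as they then stand; what a row does not reach is not made up. A row lasts 1/10 s, in which the tool goes at most 50 mm and 8.59 degrees, less where a joint would pass 70% of its speed; a pose out of reach is approached as far as the arm can. A call is refused whole if a number of a shift passes 5 or a number of a turn 8.59, either way. A call with a gripper value outside its range is refused whole. The fingers move at their own pace and stop on an object; "force" is the grip in N (left out, the last holds). Time passes only in rows, so rows that do not move let the fingers close. It gives the time, the measured TCP pose, the force, the opening and the grip force at its end, in the units of the state.
- bot.get_obs(): the state, without advancing time (a new reading comes with each control period).
- imaging.read_camera(name): name is "scene" or "top" or "wrist"; returns the picture (384x512x3 uint8, red, green, blue); there is no depth.
- imaging.calibration(name): a dict with "fx", "fy", "cx", "cy" (pixels), "k1" (the pictures are not rectified: a ray, as slopes to the right and down, at radius r is drawn at 1 + k1 r^2 times it, then the intrinsics apply), "extrinsics" (4x4, takes a point from world to camera coordinates). Camera axes: x right, y up, looking along -z (the intrinsics and any distortion apply to the point x, -y, -z); pixel columns grow to the right and rows downward; lengths in m; the calibration is good to about 2 mm. A picture is of the moment at which its call begins: read the wrist's pose just before it. calibration takes no time and is no camera call; for the wrist camera it gives the pose at the moment of the call.
- bot.hand_in(): hands the job in; it is judged then, once.
The state is a dict: "t": time; "q": joint angles; "joint_vel": joint speeds; "joint_torque": joint torques, N m; "eef_pos": TCP position; "tool_rot": TCP orientation; "contact_force": force on the tool from outside, world axes, zero at the start; "torque": the same for the moment, N m; "gripper_width": opening from 0.0 (shut) to 1.0 (fully open); "grasp_force": force on a finger pad.
Only numpy, scipy, OpenCV 4.12 (cv2) and the standard library are available. Lean on these libraries where they do the work, as an engineer would, in place of code of your own. Each camera call takes 0.05 s, during which the arm holds its last target. There are 200 camera calls.

## Working session

There is one attempt and no reset: what is moved stays moved. The work goes in short steps, Python scripts to look and compute and a tool call to move; the robot and the scene stay as the last step left them, time stands still between calls to the robot, and variables do not carry over. Pictures are saved under pics/ and viewed, at most 10 in all, crops included, and the job is handed in when it is done.

Besides the shell and the picture viewer there is one more tool, called after ">>>" as name(argument=value, ...), one argument or row to a line, values as JSON. carry_out: Moves the arm, as the interface text tells. Its arguments: {"type":"object","properties":{"targets":{"type":"array"},"force":{"type":"number"}},"required":["targets"]}

```bash
mkdir -p pics
python3 - <<'E'
from station import bot, imaging
import cv2, numpy as np
o=bot.get_obs(); print({k:np.round(v,3).tolist() for k,v in o.items()})
for n in ("scene","top"):
    im=imaging.read_camera(n); cv2.imwrite(f"pics/{n}0.png",cv2.resize(im[:,:,::-1],(800,600),interpolation=cv2.INTER_CUBIC))
    np.save(f"{n}0.npy",im)
    c=imaging.calibration(n); print(n,{k:np.round(v,4).tolist() for k,v in c.items()})
print(bot.pinch_z)
E
```

```text
{'t': 0.0, 'q': [1.04, 0.478, 0.022, 1.556, -0.011, 1.109, -0.083], 'joint_vel': [0.001, -0.001, -0.0, 0.0, 0.003, 0.0, -0.0], 'joint_torque': [-0.001, -59.645, 1.608, -28.12, 0.012, 0.009, 0.0], 'eef_pos': [0.277, -0.615, 0.23], 'tool_rot': [-0.001, 0.978, 0.21, -0.0], 'contact_force': [1.011, -0.913, 0.223], 'torque': [-0.025, -0.045, -0.025], 'grasp_force': 0.0, 'gripper_width': 1.001}
scene {'fx': 384.5738, 'fy': 384.5738, 'cx': 255.6246, 'cy': 194.7378, 'k1': 0.0435, 'extrinsics': [[0.6969, 0.7171, -0.0105, -0.4339], [-0.5782, 0.5705, 0.5833, 0.1592], [0.4242, -0.4004, 0.8122, -1.2692], [0.0, 0.0, 0.0, 1.0]]}
top {'fx': 424.5346, 'fy': 424.5346, 'cx': 258.4138, 'cy': 191.1023, 'k1': -0.0477, 'extrinsics': [[-0.0147, -0.9998, -0.0116, 0.1196], [0.989, -0.0163, 0.1472, -0.5241], [-0.1474, -0.0093, 0.989, -1.2137], [0.0, 0.0, 0.0, 1.0]]}
0.0187
```

View pics/scene0.png

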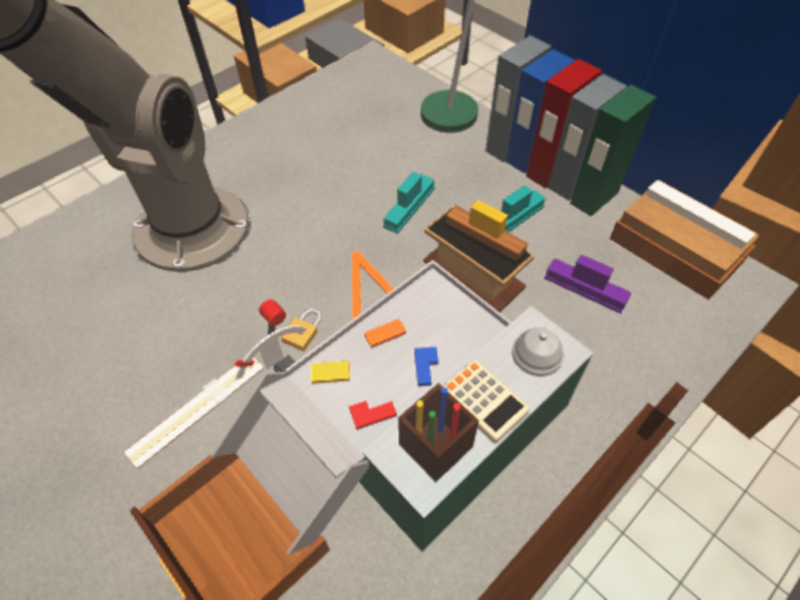

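View pics/top0.png

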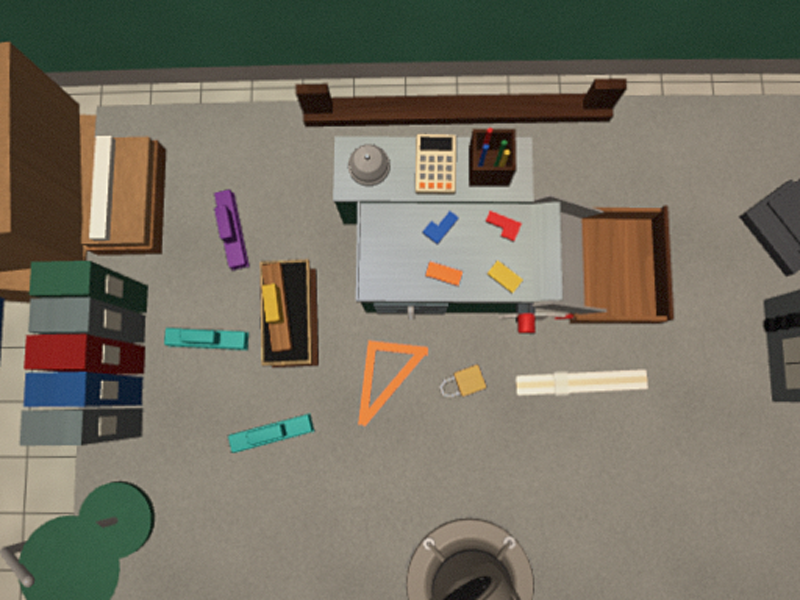

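The scene view shows the station with the red knob up at (272,312) and four chips in the channel. The block with the yellow handle is on the stand at (488,218); the purple and teal ones are decoys. The top view shows the knob at (526,322), the stand from (262,262) to (317,366) and the handle at (271,302). Next I'll zoom in on the top view for measuring.

```bash
python3 - <<'E'
import cv2, numpy as np
im=np.load("top0.npy")[:,:,::-1]
c=im[80:240,160:440]; cv2.imwrite("pics/topc.png",cv2.resize(c,None,fx=2.85,fy=2.85,interpolation=cv2.INTER_CUBIC))
im=np.load("scene0.npy")[:,:,::-1]
c=im[120:320,150:350]; cv2.imwrite("pics/scc.png",cv2.resize(c,None,fx=3,fy=3,interpolation=cv2.INTER_CUBIC))
E
cat > h.py <<'E'
import numpy as np, cv2
from station import bot, imaging
def cal(n):
    c=imaging.calibration(n); return c
def ray(c,u,v):
    p=np.array([(u-c["cx"])/c["fx"],(v-c["cy"])/c["fy"]]); q=p.copy()
    for _ in range(20): q=p/(1+c["k1"]*(q@q))
    E=np.array(c["extrinsics"]); R,t=E[:3,:3],E[:3,3]
    return -R.T@t, R.T@np.array([q[0],-q[1],-1])
def at(c,u,v,z):
    o,d=ray(c,u,v); return o+d*(z-o[2])/d[2]
def proj(c,P):
    E=np.array(c["extrinsics"]); X=(E[:3,:3]@np.atleast_2d(P).T+E[:3,3:]).T
    s=np.c_[X[:,0]/-X[:,2],-X[:,1]/-X[:,2]]; s=s*(1+c["k1"]*(s**2).sum(1,keepdims=True))
    return s*[c["fx"],c["fy"]]+[c["cx"],c["cy"]]
E
```

```text
(no output)
```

View pics/topc.png

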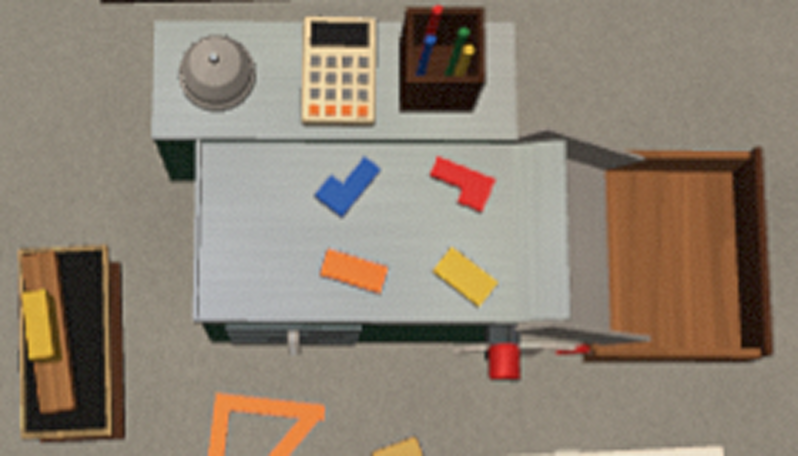

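View pics/scc.png

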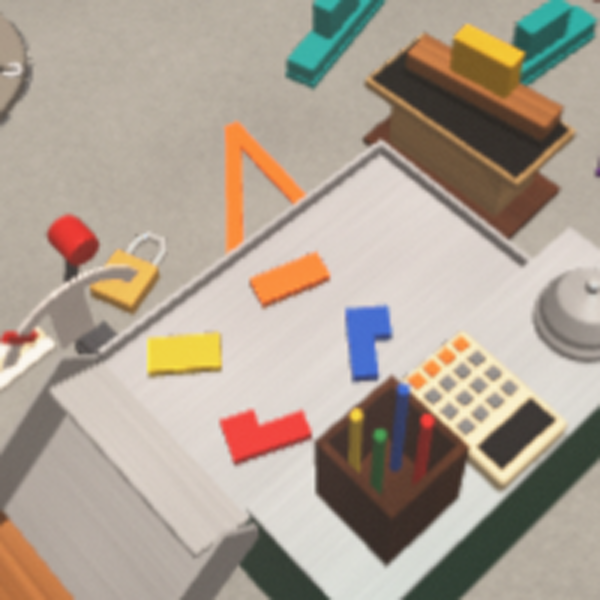

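```bash
cat > m.py <<'E'
from h import *
from scipy.optimize import least_squares
c=cal("top"); s=cal("scene")
T=lambda x,y:((x+.5)/2.85-.5+160,(y+.5)/2.85-.5+80)
S=lambda x,y:((x+.5)/3-.5+150,(y+.5)/3-.5+120)
def fit(model,pixt,mods,pixs,g):
    def r(p):
        R=np.array([[np.cos(p[2]),-np.sin(p[2])],[np.sin(p[2]),np.cos(p[2])]])
        W=lambda m:np.c_[np.array(m)[:,:2]@R.T+p[:2],np.array(m)[:,2]]
        e=[proj(c,W(model))-[T(*q) for q in pixt]]
        if mods: e.append(proj(s,W(mods))-[S(*q) for q in pixs])
        return np.concatenate(e).ravel()
    f=least_squares(r,g); return f.x, np.round(r(f.x).reshape(-1,2),1).tolist()
sh=[(.202,.226,.17),(.202,-.12,.17),(.085,.226,.17),(.085,-.12,.17)]
st,e=fit(sh,[(154,21),(514,22),(151,138),(518,138)],[],[],[.7,-.1,0]); print("station",st,e)
sd=[(.095,.045,.1),(.095,-.045,.1),(-.095,-.045,.1),(-.095,.045,.1)]
p,e=fit(sd,[(20,248),(107,246),(110,432),(22,438)],[(.095,-.045,.1),(.095,.045,.1),(-.095,.045,.1)][:0],[],[.6,.2,0]); print("stand",p,e)
b=[(.032,.012,.175),(.032,-.012,.175),(-.032,-.012,.175),(-.032,.012,.175),(-.078,-.018,.13),(-.078,.018,.13),(.078,-.018,.13)]
# scene foot/handle
p,e=fit(b,[(22,291),(46,290),(53,357),(29,359),(75,408),(43,412),(54,250)],[],[],[.6,.25,.1]); print("block",p,e)
# knob triangulate
def tri(a,b):
    (o1,d1),(o2,d2)=a,b; A=np.c_[d1,-d2]; k=np.linalg.lstsq(A,o2-o1,rcond=None)[0]
    P,Q=o1+d1*k[0],o2+d2*k[1]; return (P+Q)/2,np.linalg.norm(P-Q)
print("knob",tri(ray(c,*T(504,362)),ray(s,*S(73,240))))
print("handle top c",tri(ray(c,*T(37.5,324)),ray(s,*S(490,47))))
C,S_=np.cos(st[2]),np.sin(st[2])
for n,q in (("or",(354,271)),("bl",(348,185)),("re",(465,184)),("ye",(465,277))):
    w=at(c,*T(*q),.16); d=w[:2]-st[:2]; print(n,w.round(3),(C*d[0]+S_*d[1]).round(3),(-S_*d[0]+C*d[1]).round(3))
for q in ((578,347),(602,347)): print("mark",at(c,*T(*q),.15))
E
python3 m.py
```

```text
station [ 0.59173804  0.00618543 -0.01927847] [[0.3, 0.1], [-0.2, -0.2], [0.4, -0.0], [-0.5, 0.2]]
stand [0.49819557 0.32495641 0.02583925] [[-0.5, -0.2], [0.4, -0.9], [0.7, 0.9], [-0.6, 0.1]]
block [0.50343129 0.33597404 0.14663649] [[-0.6, 0.5], [-0.1, -0.6], [0.7, -0.4], [0.1, 0.3], [0.7, -0.1], [-1.2, 0.6], [0.4, -0.3]]
knob (array([ 0.45388775, -0.08261386,  0.23936153]), np.float64(0.001126712623303433))
handle top c (array([0.50344395, 0.33607783, 0.17457782]), np.float64(0.00010417778439690439))
or [0.551 0.041 0.16 ] -0.041 0.034
bl [0.634 0.045 0.16 ] 0.042 0.04
re [ 0.633 -0.066  0.16 ] 0.043 -0.071
ye [ 0.544 -0.063  0.16 ] -0.047 -0.07
mark [ 0.4768779  -0.16801064  0.15      ]
mark [ 0.47649779 -0.19064756  0.15      ]
```

```bash
cat > m2.py <<'E'
from m import *
print('----')
def stn(w):
    d=w-[st[0],st[1],0]; return np.round([C*d[0]+S_*d[1],-S_*d[0]+C*d[1],d[2]],4)
S=lambda x,y:((x+.5)/3-.5+150,(y+.5)/3-.5+120)
for n,a,b in (("knob",(504,362),(73,239)),("mark",(575,350),(18,337)),("flapfar front",(568,318),(54,390)),("flapfar back",(566,142),(197,553)),("hinge back",(527,142),(250,522)),("lip front-left corner",(195,321),(380,143))):
    w,g=tri(ray(c,*T(*a)),ray(s,*S(*b))); print(n,w.round(4),stn(w),round(g,4))
im=np.load("top0.npy"); 
for nm in("top0","scene0"):
    im=np.load(nm+".npy").astype(int); r=(im[:,:,0]>120)&(im[:,:,1]<50)&(im[:,:,2]<50)
    n,l,stt,cen=cv2.connectedComponentsWithStats(r.astype(np.uint8)); print(nm,[(stt[i].tolist(),cen[i].round(1).tolist()) for i in range(1,n) if stt[i][4]>8])
for yh,zh in ((-.152,.15),(-.15,.17)):
    for cc,f in((c,lambda q:(q-[160,80])*2.85),(s,lambda q:(q-[150,120])*3)):
        P=[]
        for th in(0,.74,1.48):
            a=np.deg2rad(42.5)-th; ys=yh+.09*np.sin(a); zs=zh+.09*np.cos(a); xs=-.136
            P.append([st[0]+C*xs-S_*ys,st[1]+S_*xs+C*ys,zs])
        P.append([st[0]+C*-.136-S_*yh,st[1]+S_*-.136+C*yh,zh]); print(yh,zh,f(proj(cc,np.array(P))).round(0).tolist())
E
python3 m2.py | sed -n '/----/,$p'
```

```text
----
knob [ 0.4538 -0.0824  0.2403] [-0.1362 -0.0912  0.2403] 0.001
mark [ 0.4682 -0.153   0.2007] [-0.1205 -0.1615  0.2007] 0.0003
flapfar front [ 0.5025 -0.1551  0.1672] [-0.0861 -0.163   0.1672] 0.002
flapfar back [ 0.6712 -0.1608  0.1697] [ 0.0827 -0.1654  0.1697] 0.0032
hinge back [ 0.6759 -0.1222  0.1628] [ 0.0866 -0.1267  0.1628] 0.0104
lip front-left corner [0.5056 0.1909 0.1634] [-0.0897  0.1831  0.1634] 0.0001
top0 [([312, 139, 8, 6, 11], [315.2, 141.9]), ([332, 201, 10, 12, 88], [336.5, 206.6]), ([363, 201, 4, 3, 9], [364.3, 202.1]), ([16, 214, 39, 22, 822], [35.1, 224.6])]
scene0 [([351, 38, 33, 21, 360], [367.4, 48.2]), ([174, 201, 7, 7, 16], [176.9, 204.2])]
-0.152 0.15 [[499.0, 364.0], [574.0, 361.0], [636.0, 364.0], [552.0, 372.0]]
-0.152 0.15 [[79.0, 256.0], [3.0, 286.0], [-61.0, 354.0], [30.0, 349.0]]
-0.15 0.17 [[500.0, 362.0], [577.0, 359.0], [640.0, 362.0], [554.0, 370.0]]
-0.15 0.17 [[76.0, 240.0], [-1.0, 269.0], [-67.0, 338.0], [27.0, 334.0]]
```

The ledge isn't centred on the station origin: its left end is at about y_s +0.18 and the hinge at about -0.122. The flap currently sits at roughly 0.4 rad, because the knob angle of 19° and the flap rise of 23° agree. I'll grip the knob by its flat ends (tool y along station x), so it can turn between the pads.

```bash
cat > plan.py <<'E'
import sys; from h import *
# plan.py x y z phi_deg nrows : rows from the measured pose
def phi_of(o):
    w,x,y,z=o["tool_rot"]; return np.degrees(np.arctan2(2*(x*y+w*z),w*w+x*x-y*y-z*z))
def show():
    o=bot.get_obs(); print("t",round(o["t"],2),"tcp",np.round(o["eef_pos"],4),"phi",round(phi_of(o),2),"F",np.round(o["contact_force"],1),"w",round(o["gripper_width"],3),"g",round(o["grasp_force"],1),"q",np.round(o["q"],2))
    return o
def plan(pos,phi,n):
    o=bot.get_obs(); p=np.array(o["eef_pos"]); f=phi_of(o); d=(np.array(pos)-p)/n; yaw=-(phi-f)/n; rows=[]
    for i in range(n):
        a=np.radians(f); rows.append([round(v,2) for v in (100*(d[0]*np.cos(a)+d[1]*np.sin(a)),100*(d[0]*np.sin(a)-d[1]*np.cos(a)),-100*d[2],yaw)]); f-=yaw
    print(rows)
if __name__=="__main__":
    show(); v=list(map(float,sys.argv[1:]))
    if v: plan(v[:3],v[3],int(v[4]))
E
python3 plan.py .454 -.082 .30 88.9 15
```

```text
t 0.1 tcp [ 0.2767 -0.6151  0.2304] phi 24.22 F [-0.9  0.3  0.3] w 1.0 g 0.0 q [ 1.04  0.48  0.02  1.56 -0.01  1.11 -0.08]
[[np.float64(2.54), np.float64(-2.76), np.float64(-0.46), np.float64(-4.31)], [np.float64(2.74), np.float64(-2.56), np.float64(-0.46), np.float64(-4.31)], [np.float64(2.92), np.float64(-2.34), np.float64(-0.46), np.float64(-4.31)], [np.float64(3.09), np.float64(-2.12), np.float64(-0.46), np.float64(-4.31)], [np.float64(3.24), np.float64(-1.88), np.float64(-0.46), np.float64(-4.31)], [np.float64(3.37), np.float64(-1.63), np.float64(-0.46), np.float64(-4.31)], [np.float64(3.48), np.float64(-1.37), np.float64(-0.46), np.float64(-4.31)], [np.float64(3.58), np.float64(-1.11), np.float64(-0.46), np.float64(-4.31)], [np.float64(3.65), np.float64(-0.84), np.float64(-0.46), np.float64(-4.31)], [np.float64(3.7), np.float64(-0.56), np.float64(-0.46), np.float64(-4.31)], [np.float64(3.73), np.float64(-0.28), np.float64(-0.46), np.float64(-4.31)], [np.float64(3.75), np.float64(0.0), np.float64(-0.46), np.float64(-4.31)], [np.float64(3.73), np.float64(0.28), np.float64(-0.46), np.float64(-4.31)], [np.float64(3.7), np.float64(0.56), np.float64(-0.46), np.float64(-4.31)], [np.float64(3.65), np.float64(0.84), np.float64(-0.46), np.float64(-4.31)]]
```

>>> carry_out(
  targets=[
    [2.54, -2.76, -0.5, -4.3, 1],
    [2.74, -2.56, -0.5, -4.3, 1],
    [2.92, -2.34, -0.5, -4.3, 1],
    [3.1, -2.1, -0.5, -4.3, 1],
    [3.25, -1.9, -0.5, -4.3, 1],
    [3.4, -1.6, -0.5, -4.3, 1],
    [3.5, -1.4, -0.5, -4.3, 1],
    [3.6, -1.1, -0.5, -4.3, 1],
    [3.65, -0.85, -0.5, -4.3, 1],
    [3.7, -0.55, -0.5, -4.3, 1],
    [3.7, -0.3, -0.5, -4.3, 1],
    [3.5, 0, -0.5, -4.3, 1],
  ],
)

```text
t: 1.3
eef_pos: [0.4188, -0.1895, 0.2913]
tool_rot: [-0.0, 0.788, 0.616, -0.0]
contact_force: [0.7, 0.3, -0.2]
gripper_width: 0.999
grasp_force: 0.0
```

```bash
sed -i 's/print(rows)/print(np.array(rows).tolist())/' plan.py; python3 plan.py .454 -.0824 .30 88.9 5
```

```text
t 1.3 tcp [ 0.4188 -0.1895  0.2913] phi 76.02 F [ 0.7  0.3 -0.2] w 0.999 g 0.0 q [ 0.64  0.08 -0.37  1.95  0.03  1.12  0.01]
[[2.25, 0.17, -0.17, -2.58], [2.24, 0.27, -0.17, -2.58], [2.22, 0.37, -0.17, -2.58], [2.21, 0.47, -0.17, -2.58], [2.18, 0.57, -0.17, -2.58]]
```

>>> carry_out(
  targets=[
    [2.25, 0.15, -0.2, -2.6, 1],
    [2.25, 0.25, -0.2, -2.6, 1],
    [2.2, 0.35, -0.2, -2.6, 1],
    [2.2, 0.45, -0.2, -2.6, 1],
    [2.2, 0.55, -0.2, -2.6, 1],
    [0, 0, 0, 0, 1],
  ],
)

```text
t: 1.9
eef_pos: [0.4548, -0.0803, 0.3017]
tool_rot: [-0.0, 0.712, 0.702, 0.001]
contact_force: [-0.1, 0.0, 0.2]
gripper_width: 1.003
grasp_force: 0.0
```

```bash
python3 plan.py .454 -.0824 .24 88.9 3
python3 - <<'E'
from h import *
c=cal("wrist"); im=imaging.read_camera("wrist"); cv2.imwrite("pics/w1.png",im[:,:,::-1])
print(proj(c,np.array([[.4538,-.0824,.2403],[.4538,-.0824,.2253]])))
E
```

```text
t 1.9 tcp [ 0.4548 -0.0803  0.3017] phi 89.23 F [-0.1  0.   0.2] w 1.003 g 0.0 q [ 0.51  0.09 -0.49  1.93  0.04  1.14 -0.01]
[[-0.07, -0.02, 2.06, 0.11], [-0.07, -0.02, 2.06, 0.11], [-0.07, -0.02, 2.06, 0.11]]
[[261.4808405  209.44623477]
 [261.56395023 202.43956384]]
```

View pics/w1.png

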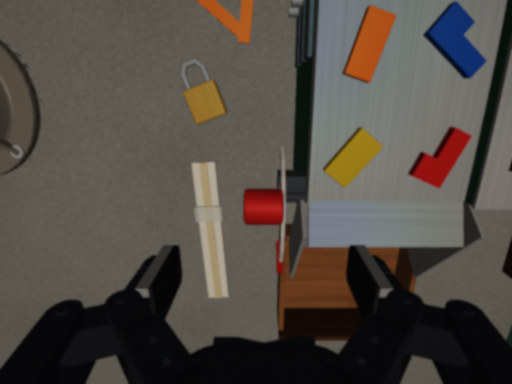

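The wrist view has the knob at (264,206), which matches the projection of (261,209). The thin arc plate is at column 283, lower than the knob. I'll descend and grip.

>>> carry_out(
  targets=[
    [-0.1, 0, 2.0, 0.1, 1],
    [-0.1, 0, 2.0, 0.1, 1],
    [0, 0, 1.5, 0.1, 1],
    [0, 0, 1.4, 0, 1],
    [0, 0, 0, 0, -1],
    [0, 0, 0, 0, -1],
    [0, 0, 0, 0, -1],
    [0, 0, 0, 0, -1],
    [0, 0, 0, 0, -1],
  ],
  force=25,
)

```text
t: 2.85
eef_pos: [0.4543, -0.0862, 0.2333]
tool_rot: [0.001, 0.716, 0.698, 0.001]
contact_force: [0.2, -0.8, 3.7]
gripper_width: 0.343
grasp_force: 29.2
```

```bash
python3 plan.py
```

```text
t 2.85 tcp [ 0.4543 -0.0862  0.2333] phi 88.52 F [ 0.2 -0.8  3.7] w 0.343 g 29.2 q [ 0.5   0.16 -0.49  2.02  0.09  0.99 -0.06]
```

>>> carry_out(
  targets=[
    [-0.94, 0, -0.28, 0, -1],
    [-0.97, 0, -0.18, 0, -1],
    [-0.98, 0, -0.08, 0, -1],
    [-0.98, 0, 0.03, 0, -1],
    [-0.97, 0, 0.14, 0, -1],
    [-0.95, 0, 0.24, 0, -1],
    [-0.92, 0, 0.35, 0, -1],
    [-0.88, 0, 0.44, 0, -1],
    [-0.82, 0, 0.54, 0, -1],
    [0, 0, 0, 0, -1],
    [0, 0, 0, 0, -1],
  ],
)

```text
t: 3.95
eef_pos: [0.4523, -0.1711, 0.2203]
tool_rot: [0.001, 0.716, 0.698, 0.001]
contact_force: [6.0, -0.1, -2.3]
gripper_width: 0.345
grasp_force: 24.9
```

```bash
python3 plan.py
python3 - <<'E'
from h import *
im=imaging.read_camera("scene"); cv2.imwrite("pics/s2.png",cv2.resize(im[180:300,110:270,::-1],None,fx=4,fy=4,interpolation=cv2.INTER_CUBIC)); np.save("scene2.npy",im)
E
```

```text
t 3.95 tcp [ 0.4523 -0.1711  0.2203] phi 88.48 F [ 6.  -0.1 -2.3] w 0.345 g 24.9 q [ 0.6   0.2  -0.42  1.99  0.1   0.97  0.11]
```

View pics/s2.png

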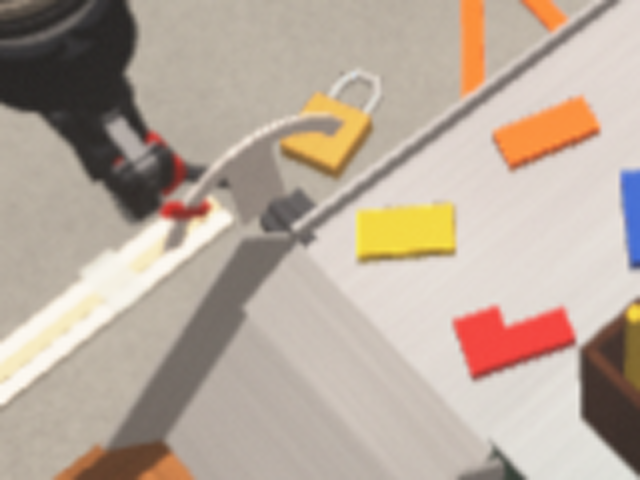

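The lever is close to the mark and the flap is almost in line. I'll do the last step, then release and retreat so I can measure.

>>> carry_out(
  targets=[
    [-0.33, 0.1, 0.26, 0, -1],
    [-0.33, 0, 0.28, 0, -1],
    [0, 0, 0, 0, -1],
    [0, 0, 0, 0, 0.2],
    [0, 0, 0, 0, 0.2],
    [0, 0, 0, 0, 0.2],
    [0, 0, -1.5, 0, 0.2],
    [0, 0, -3, 0, 0.2],
    [3, 0, -4, 0, 0.2],
    [4, 0, -3, 0, 0.2],
  ],
)

```text
t: 5.0
eef_pos: [0.4538, -0.1077, 0.3317]
tool_rot: [0.0, 0.718, 0.696, 0.0]
contact_force: [0.5, 1.2, 0.9]
gripper_width: 0.601
grasp_force: 0.0
```

```bash
python3 plan.py
python3 - <<'E'
from h import *
a=imaging.read_camera("top"); b=imaging.read_camera("scene"); np.save("top3.npy",a); np.save("scene3.npy",b)
A=cv2.resize(a[170:250,300:380,::-1],None,fx=5,fy=5,interpolation=cv2.INTER_CUBIC)
B=cv2.resize(b[190:270,110:190,::-1],None,fx=5,fy=5,interpolation=cv2.INTER_CUBIC)
cv2.imwrite("pics/k3.png",np.hstack([A,B]))
E
```

```text
t 5.0 tcp [ 0.4538 -0.1077  0.3317] phi 88.28 F [0.5 1.2 0.9] w 0.601 g 0.0 q [ 0.55  0.07 -0.47  1.87  0.03  1.21  0.04]
```

View pics/k3.png

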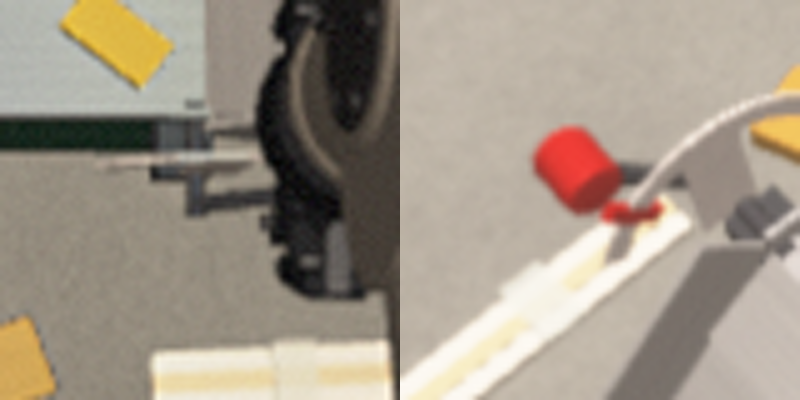

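```bash
python3 plan.py .5034 .336 .25 8.4 12
python3 - <<'E'
from m import st
from h import *
s=cal("scene"); C,S=np.cos(st[2]),np.sin(st[2])
for hy,hz in((-.122,.1557),(-.122,.150),(-.125,.153),(-.119,.153)):
    for psi in(36,39,42.5,46):
        a=-np.radians(psi); ys=hy+.09*np.sin(a); xs=-.1362; P=[st[0]+C*xs-S*ys,st[1]+S*xs+C*ys,hz+.09*np.cos(a)]
        print(hy,hz,psi,((proj(s,P)[0]-[110,190])*5+[402,2]).round(0))
E
```

```text
t 5.1 tcp [ 0.4564 -0.1014  0.3345] phi 88.98 F [-0.   0.8  0.2] w 0.599 g 0.0 q [ 0.55  0.06 -0.48  1.87  0.03  1.21  0.04]
[[3.65, 0.33, 0.7, 6.71], [3.66, -0.1, 0.7, 6.71], [3.63, -0.53, 0.7, 6.71], [3.54, -0.95, 0.7, 6.71], [3.4, -1.36, 0.7, 6.71], [3.22, -1.75, 0.7, 6.71], [3.0, -2.11, 0.7, 6.71], [2.73, -2.45, 0.7, 6.71], [2.42, -2.75, 0.7, 6.71], [2.09, -3.01, 0.7, 6.71], [1.72, -3.24, 0.7, 6.71], [1.33, -3.42, 0.7, 6.71]]
station [ 0.59173804  0.00618543 -0.01927847] [[0.3, 0.1], [-0.2, -0.2], [0.4, -0.0], [-0.5, 0.2]]
stand [0.49819557 0.32495641 0.02583925] [[-0.5, -0.2], [0.4, -0.9], [0.7, 0.9], [-0.6, 0.1]]
block [0.50343129 0.33597404 0.14663649] [[-0.6, 0.5], [-0.1, -0.6], [0.7, -0.4], [0.1, 0.3], [0.7, -0.1], [-1.2, 0.6], [0.4, -0.3]]
knob (array([ 0.45388775, -0.08261386,  0.23936153]), np.float64(0.001126712623303433))
handle top c (array([0.50344395, 0.33607783, 0.17457782]), np.float64(0.00010417778439690439))
or [0.551 0.041 0.16 ] -0.041 0.034
bl [0.634 0.045 0.16 ] 0.042 0.04
re [ 0.633 -0.066  0.16 ] 0.043 -0.071
ye [ 0.544 -0.063  0.16 ] -0.047 -0.07
mark [ 0.4768779  -0.16801064  0.15      ]
mark [ 0.47649779 -0.19064756  0.15      ]
-0.122 0.1557 36 [568. 175.]
-0.122 0.1557 39 [562. 183.]
-0.122 0.1557 42.5 [556. 194.]
-0.122 0.1557 46 [551. 204.]
-0.122 0.15 36 [572. 182.]
-0.122 0.15 39 [566. 190.]
-0.122 0.15 42.5 [560. 200.]
-0.122 0.15 46 [554. 210.]
-0.125 0.153 36 [564. 182.]
-0.125 0.153 39 [558. 191.]
-0.125 0.153 42.5 [552. 201.]
-0.125 0.153 46 [546. 211.]
-0.119 0.153 36 [576. 174.]
-0.119 0.153 39 [570. 183.]
-0.119 0.153 42.5 [564. 193.]
-0.119 0.153 46 [558. 203.]
```

The knob appears at (577,169) in the scene half, which suggests it is still several degrees short of the mark. I'll move the arm aside and measure without it in the way.

>>> carry_out(
  targets=[
    [4, 0, 0, 0, 1],
    [4.5, 0, 0, 0, 1],
    [4.5, 0, 0, 0, 1],
    [4.5, 0, 0, 0, 1],
    [3, 0, 0, 0, 1],
    [0, 0, 0, 0, 1],
  ],
)

```text
t: 5.7
eef_pos: [0.4583, 0.1028, 0.3298]
tool_rot: [-0.001, 0.713, 0.701, 0.0]
contact_force: [0.3, 0.3, 0.2]
gripper_width: 1.005
grasp_force: 0.0
```

```bash
python3 - <<'E'
from h import *
a=imaging.read_camera("top"); b=imaging.read_camera("scene"); np.save("top3.npy",a); np.save("scene3.npy",b)
A=cv2.resize(a[160:224,310:374,::-1],None,fx=6.25,fy=6.25,interpolation=cv2.INTER_CUBIC)
B=cv2.resize(b[190:270,110:190,::-1],None,fx=5,fy=5,interpolation=cv2.INTER_CUBIC)
w=imaging.read_camera("wrist")
cv2.imwrite("pics/k4.png",np.hstack([A,B]))
E
python3 plan.py
```

```text
t 5.85 tcp [0.459  0.0969 0.3294] phi 88.48 F [ 0.1 -0.7 -0.1] w 1.0 g 0.0 q [ 0.29  0.1  -0.67  1.86  0.06  1.21 -0.42]
```

View pics/k4.png

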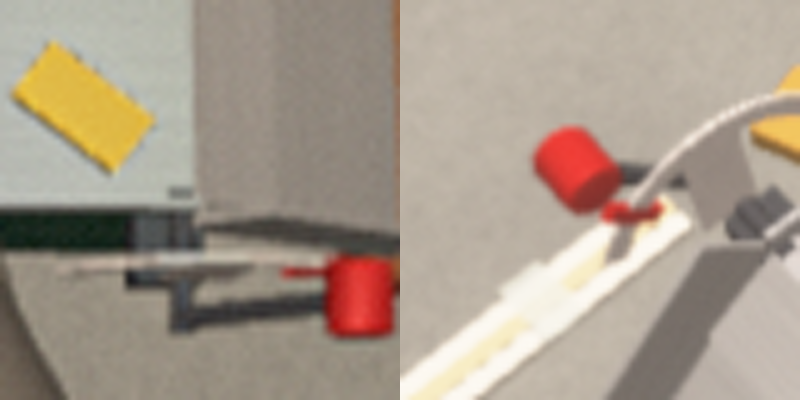

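```bash
python3 - <<'E' | sed -n '/=====/,$p'
from m2 import *
print("=====")
T2=lambda x,y:((x+.5)/6.25-.5+310,(y+.5)/6.25-.5+160); S2=lambda x,y:((x-400+.5)/5-.5+110,(y+.5)/5-.5+190)
k1=stn(tri(ray(c,*T(504,362)),ray(s,*S(73,239)))[0]); w,g=tri(ray(c,*T2(361,297)),ray(s,*S2(577,169))); k2=stn(w); print(k1,k2,g)
m,g=tri(ray(c,*T2(305,271)),ray(s,*S2(632,212))); print("mark",stn(m),g)
e=at(c,*T2(193,150),.15); print("channel end",stn(e))
h=at(c,*T2(182,305),.15); print("hinge stub",stn(h))
a,b=k1[1:],k2[1:]; mid=(a+b)/2; d=b-a; L=np.linalg.norm(d); n=np.array([d[1],-d[0]])/L; n=n if n[1]<0 else -n
H=mid+n*np.sqrt(.09**2-L*L/4); print("hinge",H,[np.degrees(np.arctan2(q[0]-H[0],q[1]-H[1])) for q in(a,b)],"chord rot",2*np.degrees(np.arcsin(L/.18)))
E
```

```text
=====
[-0.1362 -0.0912  0.2403] [-0.1357 -0.1701  0.2286] 0.0011016158770068276
mark [-0.1222 -0.1576  0.1948] 0.005312371259995635
channel end [-0.0632 -0.1184  0.15  ]
hinge stub [-0.1304 -0.1121  0.15  ]
hinge [-0.11881526  0.15464139] [np.float64(17.868671842623044), np.float64(-34.73840037177718)] chord rot 52.60707221440024
```

```bash
python3 plan.py .4527 -.1613 .30 88.9 7
```

```text
t 5.85 tcp [0.459  0.0969 0.3294] phi 88.48 F [ 0.1 -0.7 -0.1] w 1.0 g 0.0 q [ 0.29  0.1  -0.67  1.86  0.06  1.21 -0.42]
[[-3.69, 0.01, 0.42, -0.06], [-3.69, 0.0, 0.42, -0.06], [-3.69, 0.0, 0.42, -0.06], [-3.69, -0.0, 0.42, -0.06], [-3.69, -0.01, 0.42, -0.06], [-3.69, -0.01, 0.42, -0.06], [-3.69, -0.02, 0.42, -0.06]]
```

>>> carry_out(
  targets=[
    [-2.7, 0, 0.4, 0, 1],
    [-3.7, 0, 0.4, 0, 1],
    [-4.3, 0, 0.4, 0, 1],
    [-4.3, 0, 0.4, 0, 1],
    [-4.3, 0, 0.4, 0, 1],
    [-3.7, 0, 0.4, -0.2, 1],
    [-2.0, 0, 0.4, -0.2, 1],
    [-0.8, 0, 0.2, 0, 1],
    [0, 0, 0, 0, 1],
    [0, 0, 0, 0, 1],
  ],
)

```text
t: 6.85
eef_pos: [0.4526, -0.159, 0.3]
tool_rot: [-0.0, 0.714, 0.701, 0.0]
contact_force: [-1.1, -0.0, 0.0]
gripper_width: 1.0
grasp_force: 0.0
```

```bash
python3 plan.py .4527 -.1613 .2166 88.9 4
```

```text
t 6.85 tcp [ 0.4526 -0.159   0.3   ] phi 88.95 F [-1.1 -0.   0. ] w 1.0 g 0.0 q [ 0.61  0.12 -0.44  1.9   0.05  1.14  0.14]
[[-0.06, 0.0, 2.08, 0.01], [-0.06, 0.0, 2.08, 0.01], [-0.06, 0.0, 2.08, 0.01], [-0.06, 0.0, 2.08, 0.01]]
```

>>> carry_out(
  targets=[
    [-0.1, 0, 2.1, 0, 1],
    [-0.1, 0, 2.1, 0, 1],
    [0, 0, 2.1, 0, 1],
    [0, 0, 2.0, 0, 1],
    [0, 0, 0, 0, 1],
    [0, 0, 0, 0, -1],
    [0, 0, 0, 0, -1],
    [0, 0, 0, 0, -1],
    [0, 0, 0, 0, -1],
    [0, 0, 0, 0, -1],
  ],
  force=40,
)

```text
t: 7.85
eef_pos: [0.4526, -0.1622, 0.2177]
tool_rot: [0.0, 0.714, 0.7, -0.0]
contact_force: [-3.1, -0.7, 6.2]
gripper_width: 0.339
grasp_force: 42.9
```

```bash
python3 plan.py
```

```text
t 7.85 tcp [ 0.4526 -0.1622  0.2177] phi 88.9 F [-3.1 -0.7  6.2] w 0.339 g 42.9 q [ 0.6   0.2  -0.43  2.    0.1   0.96  0.09]
```

>>> carry_out(
  targets=[
    [-0.25, 0, 0.18, 0, -1],
    [-0.25, 0, 0.19, 0, -1],
    [-0.24, 0, 0.2, 0, -1],
    [-0.21, 0, 0.19, 0, -1],
    [0, 0, 0, 0, -1],
    [0, 0, 0, 0, -1],
    [0, 0, 0, 0, -1],
  ],
)

```text
t: 8.55
eef_pos: [0.4524, -0.1722, 0.2102]
tool_rot: [0.0, 0.714, 0.7, -0.0]
contact_force: [-3.5, -2.2, 7.0]
gripper_width: 0.336
grasp_force: 43.5
```

```bash
python3 plan.py
```

```text
t 8.55 tcp [ 0.4524 -0.1722  0.2102] phi 88.83 F [-3.5 -2.2  7. ] w 0.336 g 43.5 q [ 0.61  0.22 -0.42  2.    0.11  0.95  0.11]
```

>>> carry_out(
  targets=[
    [0, 0, 0, 0, 0.2],
    [0, 0, 0, 0, 0.2],
    [0, 0, 0, 0, 0.2],
    [0, 0, -2, 0, 0.3],
    [0, 0, -4, 0, 1],
    [0, 0, -4, 0, 1],
    [4, 0, -1, 0, 1],
    [4.5, 0, 0, 4, 1],
    [4.5, 0, 0, 4, 1],
    [4.5, 0, 0, 4, 1],
    [4.5, 0.5, 0, 4, 1],
    [4, 0, 0, 4, 1],
  ],
)

```text
t: 9.75
eef_pos: [0.4921, 0.0863, 0.3195]
tool_rot: [0.0, 0.825, 0.565, 0.0]
contact_force: [0.7, -0.9, 0.2]
gripper_width: 0.999
grasp_force: 0.0
```

```bash
python3 - <<'E'
from h import *
a=imaging.read_camera("top"); b=imaging.read_camera("scene"); np.save("top4.npy",a); np.save("scene4.npy",b)
A=cv2.resize(a[160:224,310:374,::-1],None,fx=6.25,fy=6.25,interpolation=cv2.INTER_CUBIC)
B=cv2.resize(b[190:270,110:190,::-1],None,fx=5,fy=5,interpolation=cv2.INTER_CUBIC)
cv2.imwrite("pics/k5.png",np.hstack([A,B]))
E
python3 plan.py .5034 .336 .25 8.4 9
```

```text
t 9.85 tcp [0.4922 0.0904 0.3196] phi 69.34 F [-0.4 -0.3 -0.2] w 0.999 g 0.0 q [ 0.27  0.16 -0.64  1.82  0.1   1.2  -0.76]
[[2.6, -0.85, 0.77, 6.77], [2.48, -1.15, 0.77, 6.77], [2.33, -1.43, 0.77, 6.77], [2.14, -1.7, 0.77, 6.77], [1.93, -1.94, 0.77, 6.77], [1.69, -2.15, 0.77, 6.77], [1.42, -2.33, 0.77, 6.77], [1.13, -2.48, 0.77, 6.77], [0.83, -2.6, 0.77, 6.77]]
```

View pics/k5.png

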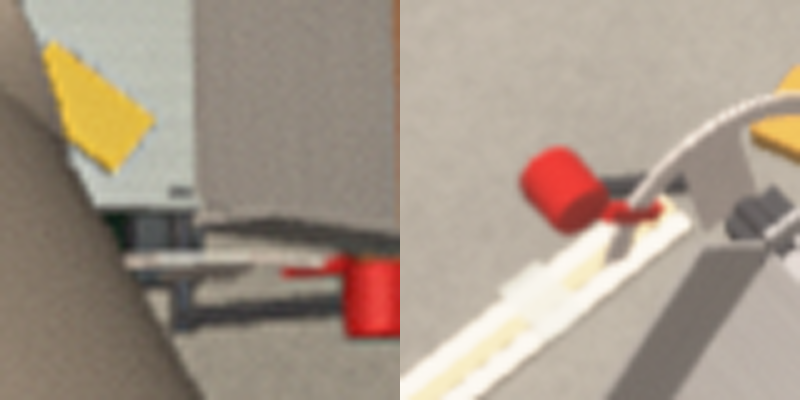

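Flap and chute now show the same uniform shade, so they are in line. The knob at (563,189) matches the projection for about 41–42° on the -y side. On to the block.

>>> carry_out(
  targets=[
    [2.6, -0.85, 0.7, 6.8, 1],
    [2.5, -1.15, 0.7, 6.8, 1],
    [2.3, -1.45, 0.7, 6.8, 1],
    [2.15, -1.7, 0.8, 6.8, 1],
    [1.95, -1.95, 0.8, 6.8, 1],
    [1.7, -2.15, 0.8, 6.8, 1],
    [1.4, -2.35, 0.8, 6.8, 1],
    [1.1, -2.5, 0.8, 6.8, 1],
    [0.8, -2.6, 0.8, 6.5, 1],
    [0, 0, 0, 0, 1],
    [0, 0, 0, 0, 1],
  ],
)

```text
t: 10.95
eef_pos: [0.5041, 0.3297, 0.2498]
tool_rot: [0.0, 0.997, 0.071, -0.0]
contact_force: [0.4, 0.2, 0.1]
gripper_width: 0.996
grasp_force: 0.0
```

```bash
python3 plan.py .5034 .336 .138 8.4 5
```

```text
t 10.95 tcp [0.5041 0.3297 0.2498] phi 8.17 F [0.4 0.2 0.1] w 0.996 g 0.0 q [-0.26  0.4  -0.55  1.68  0.23  1.13 -2.3 ]
[[0.0, -0.13, 2.24, -0.05], [0.0, -0.13, 2.24, -0.05], [0.0, -0.13, 2.24, -0.05], [0.0, -0.13, 2.24, -0.05], [0.0, -0.13, 2.24, -0.05]]
```

>>> carry_out(
  targets=[
    [0, -0.3, 2.2, 0, 1],
    [0, -0.3, 2.2, 0, 1],
    [0, 0, 2.2, 0, 1],
    [0, 0, 2.2, -0.2, 1],
    [0, 0, 1.6, 0, 1],
    [0, 0, 0.7, 0, 1],
    [0, 0, 0, 0, -1],
    [0, 0, 0, 0, -1],
    [0, 0, 0, 0, -1],
    [0, 0, 0, 0, -1],
    [0, 0, 0, 0, -1],
  ],
  force=60,
)

```text
t: 12.05
eef_pos: [0.504, 0.3364, 0.1402]
tool_rot: [-0.0, 0.997, 0.072, 0.001]
contact_force: [0.2, -0.1, 2.4]
gripper_width: 0.27
grasp_force: 62.2
```

```bash
python3 plan.py .5034 .336 .25 8.4 5
```

```text
t 12.05 tcp [0.504  0.3364 0.1402] phi 8.24 F [ 0.2 -0.1  2.4] w 0.27 g 62.2 q [-0.3   0.51 -0.52  1.78  0.31  0.92 -2.38]
[[-0.01, 0.01, -2.2, -0.03], [-0.01, 0.01, -2.2, -0.03], [-0.01, 0.01, -2.2, -0.03], [-0.01, 0.01, -2.2, -0.03], [-0.01, 0.01, -2.2, -0.03]]
```

>>> carry_out(
  targets=[
    [0, 0, -0.6, 0, -1],
    [0, 0, -1.8, 0, -1],
    [0, 0, -2.5, 0, -1],
    [0, 0, -2.5, 0, -1],
    [0, 0, -2.5, 0, -1],
    [0, 0, -1.0, 0, -1],
  ],
)

```text
t: 12.65
eef_pos: [0.5041, 0.3365, 0.2508]
tool_rot: [-0.001, 0.997, 0.072, 0.001]
contact_force: [-0.1, -0.0, -3.1]
gripper_width: 0.275
grasp_force: 61.7
```

```bash
python3 plan.py .5942 .1362 .25 -1.1 7
```

```text
t 12.65 tcp [0.5041 0.3365 0.2508] phi 8.22 F [-0.1 -0.  -3.1] w 0.275 g 61.7 q [-0.27  0.4  -0.56  1.68  0.23  1.13 -2.32]
[[0.87, 3.02, 0.01, 1.33], [0.94, 3.0, 0.01, 1.33], [1.0, 2.97, 0.01, 1.33], [1.07, 2.95, 0.01, 1.33], [1.14, 2.92, 0.01, 1.33], [1.21, 2.9, 0.01, 1.33], [1.28, 2.87, 0.01, 1.33]]
```

>>> carry_out(
  targets=[
    [0.45, 1.5, 0, 0.8, -1],
    [0.75, 2.4, 0, 1.1, -1],
    [0.97, 3.0, 0, 1.3, -1],
    [1.03, 3.0, 0, 1.3, -1],
    [1.1, 2.9, 0, 1.3, -1],
    [1.17, 2.9, 0, 1.3, -1],
    [0.93, 2.2, 0, 1.2, -1],
    [0.75, 1.6, 0, 0.7, -1],
    [0.4, 1.1, 0, 0.3, -1],
    [0, 0, 0, 0, -1],
    [0, 0, 0, 0, -1],
  ],
)

```text
t: 13.75
eef_pos: [0.5928, 0.1368, 0.2482]
tool_rot: [-0.0, 1.0, -0.009, -0.0]
contact_force: [-0.5, 0.1, -2.6]
gripper_width: 0.271
grasp_force: 61.8
```

```bash
python3 plan.py .5942 .1362 .191 -1.1 4
python3 - <<'E'
from h import *
b=imaging.read_camera("top"); w=imaging.read_camera("wrist"); np.save("top5.npy",b); np.save("scene5.npy",w)
cv2.imwrite("pics/s6.png",np.hstack([cv2.resize(b[80:240,200:380,::-1],(450,400),interpolation=cv2.INTER_CUBIC),cv2.resize(w[:,:,::-1],(350,262)) if 0 else np.vstack([cv2.resize(w[:,:,::-1],(350,262)),np.zeros((138,350,3),np.uint8)])]))
E
```

```text
t 13.75 tcp [0.5928 0.1368 0.2482] phi -0.99 F [-0.5  0.1 -2.6] w 0.271 g 61.8 q [ 0.02  0.39 -0.46  1.68  0.19  1.12 -2.08]
[[0.03, 0.01, 1.43, 0.03], [0.03, 0.01, 1.43, 0.03], [0.03, 0.01, 1.43, 0.03], [0.03, 0.01, 1.43, 0.03]]
```

View pics/s6.png

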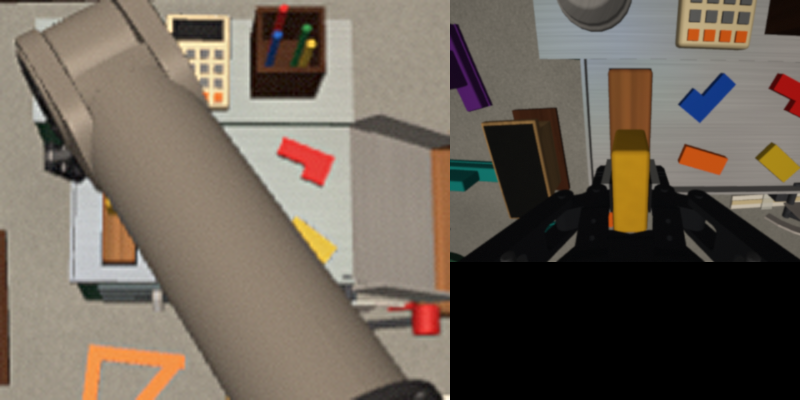

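The block hangs squarely between the lip and the step, clear of all four chips. I've used all ten views, so from here I'll check numerically. Lowering until I feel contact.

>>> carry_out(
  targets=[
    [0.05, 0, 1.5, 0, -1],
    [0.05, 0, 1.8, 0, -1],
    [0, 0, 1.4, 0, -1],
    [0, 0, 0.7, 0, -1],
    [0, 0, 0.2, 0, -1],
    [0, 0, 0, 0, -1],
    [0, 0, 0, 0, -1],
  ],
)

```text
t: 14.55
eef_pos: [0.5948, 0.1357, 0.193]
tool_rot: [-0.0, 1.0, -0.009, 0.001]
contact_force: [1.0, -0.8, -2.6]
gripper_width: 0.273
grasp_force: 61.7
```

```bash
python3 plan.py .5942 .1362 .191 -1.1 4
```

```text
t 14.55 tcp [0.5948 0.1357 0.193 ] phi -1.08 F [ 1.  -0.8 -2.6] w 0.273 g 61.7 q [ 0.01  0.45 -0.44  1.73  0.22  1.01 -2.1 ]
[[-0.02, -0.01, 0.05, 0.01], [-0.02, -0.01, 0.05, 0.01], [-0.02, -0.01, 0.05, 0.01], [-0.02, -0.01, 0.05, 0.01]]
```

>>> carry_out(
  targets=[
    [0, 0, 0.15, 0, -1],
    [0, 0, 0.1, 0, -1],
    [0, 0, 0, 0, -1],
    [0, 0, 0, 0, -1],
  ],
)

```text
t: 14.95
eef_pos: [0.5946, 0.1356, 0.1902]
tool_rot: [-0.0, 1.0, -0.009, 0.0]
contact_force: [-0.7, -0.3, 0.2]
gripper_width: 0.271
grasp_force: 61.7
```

>>> carry_out(
  targets=[
    [0, 0, 0.1, 0, -1],
    [0, 0, 0.1, 0, -1],
    [0, 0, 0, 0, -1],
    [0, 0, 0, 0, -1],
  ],
)

```text
t: 15.35
eef_pos: [0.5947, 0.1357, 0.1901]
tool_rot: [0.0, 1.0, -0.009, 0.001]
contact_force: [-4.3, -1.7, 12.9]
gripper_width: 0.267
grasp_force: 63.7
```

>>> carry_out(
  targets=[
    [0, 0, -0.25, 0, -1],
    [0, 0.5, 0, 0, -1],
    [0, 1.0, 0, 0, -1],
    [0, 1.2, 0, 0, -1],
    [0, 1.2, 0, 0, -1],
    [0, 1.2, 0, 0, -1],
    [0, 1.2, 0, 0, -1],
    [0, 1.2, 0, 0, -1],
    [0, 1.2, 0, 0, -1],
    [0, 1.2, 0, 0, -1],
    [0, 0.6, 0, 0, -1],
    [0, 0, 0, 0, -1],
  ],
)

```text
t: 16.55
eef_pos: [0.5924, 0.0286, 0.1903]
tool_rot: [0.001, 1.0, -0.01, -0.0]
contact_force: [0.1, -0.9, -1.1]
gripper_width: 0.272
grasp_force: 62.0
```

```bash
python3 plan.py .5917 -.099 .191 -1.1 10
cat > chips.py <<'E'
from m2 import *
def blobs(name,z=.16):
    cc=cal(name); im=imaging.read_camera(name); np.save("last_"+name,im); h=cv2.cvtColor(im,cv2.COLOR_RGB2HSV)
    for n,lo,hi in (("orange",5,14),("yellow",21,29),("blue",105,120),("red",176,180),("red",0,3)):
        m=cv2.inRange(h,(lo,150,110),(hi,255,255)); k,l,stt,cen=cv2.connectedComponentsWithStats(m)
        for i in range(1,k):
            if stt[i][4]>25: 
                w=at(cc,*cen[i],z); sx=stn(w)
                if -.1<sx[0]<.1 and -.55<sx[1]<.25: print(name,n,"area",stt[i][4],"px",cen[i].round(),"station",sx[:2])
print("=====")
E
cat > ch.sh <<'E'
python3 - <<'P' | sed -n '/=====/,$p'
from chips import *
for n in("scene","top","wrist"): blobs(n)
P
E
bash ch.sh
```

```text
t 16.55 tcp [0.5924 0.0286 0.1903] phi -1.2 F [ 0.1 -0.9 -1.1] w 0.272 g 62.0 q [ 0.17  0.42 -0.42  1.78  0.2   0.99 -1.92]
[[0.02, 1.28, -0.01, -0.01], [0.02, 1.28, -0.01, -0.01], [0.02, 1.28, -0.01, -0.01], [0.02, 1.28, -0.01, -0.01], [0.02, 1.28, -0.01, -0.01], [0.02, 1.28, -0.01, -0.01], [0.02, 1.28, -0.01, -0.01], [0.02, 1.28, -0.01, -0.01], [0.02, 1.28, -0.01, -0.01], [0.02, 1.28, -0.01, -0.01]]
=====
scene orange area 142 px [230. 229.] station [-0.0322 -0.0243]
scene orange area 260 px [268. 236.] station [0.0401 0.0269]
scene orange area 137 px [111. 311.] station [-0.0544 -0.3246]
scene orange area 5366 px [148. 344.] station [ 0.0511 -0.3063]
scene orange area 168 px [109. 363.] station [ 0.0303 -0.3777]
scene yellow area 109 px [258. 215.] station [-0.0165  0.0503]
scene yellow area 272 px [205. 241.] station [-0.0483 -0.0871]
scene yellow area 46 px [268. 264.] station [ 0.0915 -0.0221]
scene blue area 215 px [256. 249.] station [ 0.0465 -0.0163]
scene red area 289 px [237. 264.] station [ 0.0445 -0.0719]
top orange area 86 px [403. 134.] station [ 0.0725 -0.2904]
top orange area 2769 px [397. 171.] station [-0.0307 -0.269 ]
top orange area 269 px [290. 177.] station [-0.0468  0.0177]
top yellow area 42 px [288. 162.] station [-0.0067  0.0225]
wrist orange area 44 px [259. 180.] station [0.0304 0.0276]
wrist orange area 1784 px [348. 263.] station [-0.0294 -0.0342]
wrist yellow area 152 px [249. 235.] station [-0.0079  0.0344]
wrist yellow area 31 px [246. 250.] station [-0.0189  0.0363]
wrist yellow area 2511 px [415. 282.] station [-0.0452 -0.0838]
wrist blue area 2436 px [328. 133.] station [ 0.0597 -0.0135]
wrist red area 3916 px [416. 154.] station [ 0.0471 -0.0689]
```

All chips are moving ahead of the block. Continuing the sweep.

>>> carry_out(
  targets=[
    [0, 0.6, 0, 0, -1],
    [0.03, 1.2, 0, 0, -1],
    [0.03, 1.2, 0, 0, -1],
    [0.03, 1.2, 0, 0, -1],
    [0.03, 1.2, 0, 0, -1],
    [0.03, 1.2, 0, 0, -1],
    [0.03, 1.2, 0, 0, -1],
    [0.03, 1.2, 0, 0, -1],
    [0, 1.0, 0, 0, -1],
    [0, 0.5, 0, 0, -1],
    [0, 0, 0, 0, -1],
  ],
)

```text
t: 17.8
eef_pos: [0.5925, -0.076, 0.1903]
tool_rot: [0.0, 1.0, -0.01, -0.0]
contact_force: [0.0, -1.0, -1.5]
gripper_width: 0.27
grasp_force: 61.8
```

```bash
python3 plan.py .592 -.13 .191 -1.1 6; bash ch.sh
```

```text
t 17.8 tcp [ 0.5925 -0.076   0.1903] phi -1.17 F [ 0.  -1.  -1.5] w 0.27 g 61.8 q [ 0.32  0.42 -0.39  1.77  0.19  0.99 -1.73]
[[0.01, 0.9, -0.01, -0.01], [0.01, 0.9, -0.01, -0.01], [0.01, 0.9, -0.01, -0.01], [0.01, 0.9, -0.01, -0.01], [0.01, 0.9, -0.01, -0.01], [0.01, 0.9, -0.01, -0.01]]
=====
scene orange area 276 px [194. 262.] station [-0.024  -0.1374]
scene orange area 311 px [233. 266.] station [ 0.0422 -0.0803]
scene orange area 137 px [111. 311.] station [-0.0545 -0.3248]
scene orange area 4679 px [147. 345.] station [ 0.0527 -0.3084]
scene orange area 172 px [109. 362.] station [ 0.0284 -0.3777]
scene yellow area 140 px [222. 244.] station [-0.0158 -0.0631]
scene yellow area 60 px [268. 265.] station [ 0.092  -0.0228]
scene yellow area 310 px [141. 318.] station [-0.0015 -0.289 ]
scene blue area 286 px [220. 282.] station [ 0.0509 -0.1243]
scene red area 311 px [162. 352.] station [ 0.0815 -0.2947]
top orange area 63 px [408. 134.] station [ 0.0723 -0.3037]
top orange area 507 px [410. 156.] station [ 0.0127 -0.3068]
top orange area 205 px [328. 177.] station [-0.0466 -0.0826]
top orange area 104 px [346. 172.] station [-0.033 -0.133]
top yellow area 32 px [330. 161.] station [-0.0031 -0.0887]
wrist orange area 880 px [257. 147.] station [ 0.0531 -0.0763]
wrist orange area 365 px [287. 154.] station [ 0.0491 -0.0944]
wrist orange area 51 px [473. 131.] station [ 0.0636 -0.2067]
wrist orange area 1373 px [357. 244.] station [-0.0122 -0.143 ]
wrist yellow area 973 px [434. 222.] station [ 0.0034 -0.1935]
wrist yellow area 621 px [250. 247.] station [-0.0149 -0.0707]
wrist yellow area 45 px [264. 259.] station [-0.0235 -0.0804]
wrist red area 1161 px [456. 142.] station [ 0.0568 -0.1975]
```

>>> carry_out(
  targets=[
    [0, 0.6, 0, 0, -1],
    [0, 1.0, 0, 0, -1],
    [0, 1.2, 0, 0, -1],
    [0, 1.0, 0, 0, -1],
    [0, 0.6, 0, 0, -1],
    [0, 0, 0, 0, -1],
    [0, 0, 0, 0, -1],
    [0, 0, 0, 0, -1],
    [0, 0, 0, 0, -1],
  ],
)

```text
t: 18.85
eef_pos: [0.5917, -0.1178, 0.1903]
tool_rot: [-0.0, 1.0, -0.009, -0.0]
contact_force: [-0.2, 0.5, -3.4]
gripper_width: 0.276
grasp_force: 61.6
```

```bash
python3 plan.py; bash ch.sh
```

```text
t 18.85 tcp [ 0.5917 -0.1178  0.1903] phi -1.02 F [-0.2  0.5 -3.4] w 0.276 g 61.6 q [ 0.38  0.43 -0.38  1.75  0.18  0.99 -1.65]
=====
scene orange area 338 px [219. 279.] station [ 0.0431 -0.1227]
scene orange area 144 px [111. 311.] station [-0.0544 -0.3252]
scene orange area 4263 px [145. 345.] station [ 0.048  -0.3115]
scene orange area 140 px [112. 367.] station [ 0.0392 -0.378 ]
scene yellow area 161 px [206. 256.] station [-0.0172 -0.1089]
scene yellow area 57 px [268. 265.] station [ 0.0925 -0.023 ]
scene yellow area 310 px [139. 318.] station [-0.0023 -0.2915]
scene red area 314 px [162. 352.] station [ 0.0812 -0.2955]
top orange area 53 px [340. 134.] station [ 0.0715 -0.1189]
top orange area 212 px [344. 177.] station [-0.0473 -0.1267]
top orange area 27 px [376. 191.] station [-0.0841 -0.2112]
wrist orange area 563 px [437. 174.] station [ 0.0371 -0.2324]
wrist orange area 31 px [382. 102.] station [ 0.0796 -0.1918]
wrist orange area 1046 px [257. 147.] station [ 0.0536 -0.1195]
wrist orange area 689 px [286. 153.] station [ 0.0496 -0.1368]
wrist orange area 128 px [427. 143.] station [ 0.0564 -0.2227]
wrist orange area 1036 px [383. 170.] station [ 0.0391 -0.1974]
wrist orange area 289 px [368. 214.] station [ 0.0097 -0.1915]
wrist yellow area 993 px [401. 224.] station [ 0.0027 -0.2147]
wrist yellow area 682 px [249. 249.] station [-0.0157 -0.1139]
wrist yellow area 43 px [246. 293.] station [-0.0517 -0.1108]
wrist blue area 1097 px [398. 118.] station [ 0.0708 -0.2028]
wrist red area 1201 px [419. 142.] station [ 0.0566 -0.2176]
```

Yellow and red are in the drawer. I'll lift the block and back off, still holding it, to give the top camera a clear look for blue and orange.

>>> carry_out(
  targets=[
    [0, 0, -1, 0, -1],
    [0, -1, -2, 0, -1],
    [0, -3, -2, 0, -1],
    [0, -4, -1, 0, -1],
    [0, -4, 0, 0, -1],
    [0, -4, 0, 0, -1],
    [0, -4, 0, 0, -1],
    [0, -2.5, 0, 0, -1],
    [0, -1, 0, 0, -1],
    [0, 0, 0, 0, -1],
  ],
)

```text
t: 20.0
eef_pos: [0.596, 0.1181, 0.2509]
tool_rot: [-0.0, 1.0, -0.008, 0.0]
contact_force: [0.7, -0.1, -2.0]
gripper_width: 0.27
grasp_force: 61.5
```

```bash
python3 plan.py; bash ch.sh
```

```text
t 20.0 tcp [0.596  0.1181 0.2509] phi -0.92 F [ 0.7 -0.1 -2. ] w 0.27 g 61.5 q [ 0.06  0.39 -0.47  1.68  0.19  1.12 -2.05]
=====
scene orange area 64 px [264. 175.] station [-0.0952  0.1435]
scene orange area 271 px [298. 198.] station [0.0146 0.1553]
scene orange area 145 px [111. 311.] station [-0.0544 -0.3251]
scene orange area 4264 px [145. 345.] station [ 0.048  -0.3115]
scene orange area 129 px [112. 368.] station [ 0.0402 -0.3781]
scene yellow area 100 px [290. 176.] station [-0.0473  0.189 ]
scene yellow area 49 px [268. 265.] station [ 0.0926 -0.0228]
scene yellow area 310 px [139. 318.] station [-0.0023 -0.2915]
scene red area 314 px [162. 352.] station [ 0.0812 -0.2955]
top orange area 88 px [403. 134.] station [ 0.0726 -0.2912]
top orange area 2220 px [399. 173.] station [-0.0343 -0.2747]
top orange area 192 px [255. 174.] station [-0.0384  0.1116]
top yellow area 170 px [390. 192.] station [-0.0876 -0.2478]
top blue area 140 px [381. 152.] station [ 0.0228 -0.2278]
top red area 164 px [390. 160.] station [-0.0006 -0.2518]
wrist orange area 1275 px [257. 146.] station [0.0437 0.1145]
wrist orange area 1436 px [282. 149.] station [0.0414 0.0938]
wrist yellow area 1116 px [253. 251.] station [-0.0523  0.1191]
```

```bash
python3 - <<'E' | sed -n '/=====/,$p'
from chips import *
for n,a,b in(("yel",(390,192),(139,318)),("red",(390,160),(162,352))):
    w,g=tri(ray(c,*a),ray(s,*b)); print(n,stn(w),g)
for n in("top","scene"):
    cc=cal(n); im=np.load(f"last_{n}.npy"); h=cv2.cvtColor(im,cv2.COLOR_RGB2HSV)
    for nm,lo,hi in(("or",(5,215,150),(15,255,255)),("bl",(100,120,60),(125,255,255))):
        k,l,stt,cen=cv2.connectedComponentsWithStats(cv2.inRange(h,lo,hi))
        for i in range(1,k):
            if stt[i][4]>15: print(n,nm,stt[i].tolist(),cen[i].round(1),im[int(cen[i][1]),int(cen[i][0])],"z.02",stn(at(cc,*cen[i],.02))[:2])
print("drawer px: floor corners at z .02")
for q in((374,138),(420,138),(420,202),(374,202)): print(stn(at(c,*q,.02))[:2])
im=np.load("last_top.npy"); print("wood",im[170,405],im[150,400])
E
```

```text
=====
yel [-0.0667 -0.2917  0.019 ] 0.0014532470738816475
red [ 0.0326 -0.2964  0.0153] 0.000411376948459947
top bl [306, 93, 7, 13, 34] [309.   98.6] [ 5 33 66] z.02 [ 0.2256 -0.0515]
top bl [373, 142, 16, 19, 149] [380.5 151.9] [ 42  88 166] z.02 [ 0.0568 -0.267 ]
top bl [16, 238, 40, 22, 841] [ 35.6 248.7] [ 48  90 141] z.02 [-0.2416  0.7718]
scene bl [158, 0, 22, 17, 170] [167.8   8.8] [26 42 85] z.02 [-1.1451  0.5629]
scene bl [325, 0, 187, 121, 14371] [433.2  47.9] [20 39 68] z.02 [-0.1771  1.1411]
scene bl [172, 338, 15, 31, 282] [178.3 351. ] [ 68 108 211] z.02 [ 0.0576 -0.2689]
drawer px: floor corners at z .02
[ 0.1003 -0.2486]
[ 0.101  -0.3905]
[-0.0966 -0.3799]
[-0.0969 -0.2414]
wood [158 101  60] [172 110  67]
```

```bash
python3 - <<'E' | sed -n '/=====/,$p'
from chips import *
t0=np.load("top0.npy"); p=tuple(np.round(T(354,271)).astype(int)); print("orig orange top",t0[p[1],p[0]])
s0=np.load("scene0.npy"); p=tuple(np.round(S(290,278)).astype(int)); print("orig scene",s0[p[1],p[0]])
for n in("top","scene"):
    cc=cal(n); im=np.load(f"last_{n}.npy").astype(int); d=(im[:,:,0]-im[:,:,2])
    for th in(125,150):
        m=((d>th)&(im[:,:,1]<im[:,:,0]*.68)&(im[:,:,1]>im[:,:,0]*.38)).astype(np.uint8)
        k,l,stt,cen=cv2.connectedComponentsWithStats(m)
        for i in range(1,k):
            if stt[i][4]>15: 
                q=stn(at(cc,*cen[i],.02)); print(n,th,stt[i].tolist(),cen[i].round(1),im[int(cen[i][1]),int(cen[i][0])],"z.02",q[:2])
E
```

```text
=====
orig orange top [233 131  64]
orig scene [250 143  63]
top 125 [373, 160, 14, 20, 159] [378.3 170.1] [240 125  57] z.02 [ 0.0003 -0.2579]
top 125 [229, 218, 45, 54, 722] [246.1 240.4] [156 149 133] z.02 [-0.2121  0.1399]
top 150 [373, 160, 13, 20, 142] [378.3 169.9] [240 127  58] z.02 [ 0.0008 -0.2579]
top 150 [230, 219, 44, 53, 637] [246.  240.2] [156 149 133] z.02 [-0.2116  0.1401]
scene 125 [225, 161, 26, 42, 351] [232.1 178.5] [191 180 166] z.02 [-0.2317  0.1433]
scene 125 [257, 169, 15, 13, 23] [263.  174.2] [207 132  78] z.02 [-0.1799  0.2223]
scene 125 [282, 190, 22, 18, 56] [294.5 199. ] [209 133  80] z.02 [-0.0504  0.2251]
scene 125 [294, 191, 16, 13, 57] [301.3 197.1] [217 139  83] z.02 [-0.0416  0.2441]
scene 125 [110, 294, 77, 90, 2417] [148.8 341.5] [196 119  67] z.02 [-0.0054 -0.3054]
scene 125 [105, 339, 26, 38, 175] [120.4 360.5] [194 118  66] z.02 [-0.0148 -0.3733]
scene 125 [165, 349, 7, 15, 43] [168.7 355.3] [192 112  64] z.02 [ 0.0502 -0.2897]
scene 150 [225, 161, 26, 42, 316] [232.6 179.1] [193 182 169] z.02 [-0.2293  0.1429]
scene 150 [155, 320, 27, 18, 315] [168.3 329. ] [252 145  53] z.02 [ 0.0023 -0.2571]
```

All four chips lie flat on the drawer floor: red (.033,-.296), yellow (-.067,-.292), blue (.057,-.268) and orange (.001,-.257) in station axes. Now the block goes back to the stand.

```bash
python3 plan.py .4986 .3253 .2509 1.5 10; python3 - <<'E' | sed -n '/=====/,$p'
from m2 import *
print("=====")
P=[]; x,y,a=.49820,.32496,.02584
for q in sd: P.append([x+np.cos(a)*q[0]-np.sin(a)*q[1],y+np.sin(a)*q[0]+np.cos(a)*q[1],.1])
print(((proj(s,np.array(P))-[150,120]+.5)*3).round(0).tolist())
E
```

```text
t 20.15 tcp [0.5964 0.114  0.2503] phi -1.24 F [ 0.5 -0.5 -2.4] w 0.273 g 61.5 q [ 0.06  0.39 -0.46  1.68  0.19  1.12 -2.05]
[[-1.02, -2.09, -0.01, -0.27], [-1.01, -2.1, -0.01, -0.27], [-1.0, -2.1, -0.01, -0.27], [-0.99, -2.11, -0.01, -0.27], [-0.98, -2.11, -0.01, -0.27], [-0.97, -2.12, -0.01, -0.27], [-0.96, -2.12, -0.01, -0.27], [-0.95, -2.12, -0.01, -0.27], [-0.94, -2.13, -0.01, -0.27], [-0.93, -2.13, -0.01, -0.27]]
=====
[[579.0, 132.0], [519.0, 187.0], [365.0, 80.0], [426.0, 33.0]]
```

>>> carry_out(
  targets=[
    [-0.6, -1.2, 0, -0.3, -1],
    [-1.0, -2.1, 0, -0.3, -1],
    [-1.2, -2.5, 0, -0.3, -1],
    [-1.2, -2.5, 0, -0.3, -1],
    [-1.2, -2.6, 0, -0.3, -1],
    [-1.2, -2.6, 0, -0.3, -1],
    [-1.2, -2.6, 0, -0.3, -1],
    [-1.0, -2.3, 0, -0.3, -1],
    [-0.7, -1.6, 0, -0.2, -1],
    [-0.4, -1.0, 0, 0, -1],
    [0, 0, 0, 0, -1],
    [0, 0, 0, 0, -1],
  ],
)

```text
t: 21.35
eef_pos: [0.499, 0.3249, 0.2501]
tool_rot: [0.001, 1.0, 0.013, 0.0]
contact_force: [-0.5, -0.2, -2.9]
gripper_width: 0.272
grasp_force: 61.5
```

```bash
python3 plan.py .4986 .3253 .145 1.5 6
```

```text
t 21.35 tcp [0.499  0.3249 0.2501] phi 1.44 F [-0.5 -0.2 -2.9] w 0.272 g 61.5 q [-0.26  0.38 -0.55  1.7   0.22  1.12 -2.42]
[[-0.01, -0.01, 1.75, -0.01], [-0.01, -0.01, 1.75, -0.01], [-0.01, -0.01, 1.75, -0.01], [-0.01, -0.01, 1.75, -0.01], [-0.01, -0.01, 1.75, -0.01], [-0.01, -0.01, 1.75, -0.01]]
```

>>> carry_out(
  targets=[
    [0, 0, 1.2, 0, -1],
    [0, 0, 2.2, 0, -1],
    [0, 0, 2.4, 0, -1],
    [0, 0, 2.2, 0, -1],
    [0, 0, 1.5, 0, -1],
    [0, 0, 0.8, 0, -1],
    [0, 0, 0.3, 0, -1],
    [0, 0, 0, 0, -1],
    [0, 0, 0, 0, -1],
  ],
)

```text
t: 22.25
eef_pos: [0.4988, 0.3266, 0.1452]
tool_rot: [-0.0, 1.0, 0.013, 0.001]
contact_force: [0.7, 0.2, -2.2]
gripper_width: 0.269
grasp_force: 61.7
```

```bash
python3 plan.py .4986 .3253 .1405 1.5 3
```

```text
t 22.25 tcp [0.4988 0.3266 0.1452] phi 1.52 F [ 0.7  0.2 -2.2] w 0.269 g 61.7 q [-0.29  0.49 -0.52  1.8   0.3   0.92 -2.49]
[[-0.01, 0.04, 0.16, 0.01], [-0.01, 0.04, 0.16, 0.01], [-0.01, 0.04, 0.16, 0.01]]
```

>>> carry_out(
  targets=[
    [0, 0.05, 0.2, 0, -1],
    [0, 0.05, 0.2, 0, -1],
    [0, 0, 0.1, 0, -1],
    [0, 0, 0, 0, -1],
    [0, 0, 0, 0, -1],
  ],
)

```text
t: 22.75
eef_pos: [0.4985, 0.3252, 0.1402]
tool_rot: [0.0, 1.0, 0.013, 0.0]
contact_force: [-1.9, -2.0, 5.5]
gripper_width: 0.274
grasp_force: 62.8
```

Contact is confirmed by the block's weight coming off the wrist. Releasing and rising.

>>> carry_out(
  targets=[
    [0, 0, -0.05, 0, -1],
    [0, 0, 0, 0, -0.2],
    [0, 0, 0, 0, 0.2],
    [0, 0, 0, 0, 0.4],
    [0, 0, 0, 0, 0.4],
    [0, 0, -1.5, 0, 0.4],
    [0, 0, -3, 0, 0.4],
    [0, 0, -4, 0, 0.4],
    [0, 0, -4, 0, 0.4],
    [-4, 0, -2, 0, 0.4],
    [-3, 0, 0, 0, 0.4],
    [0, 0, 0, 0, 0.4],
  ],
)

```text
t: 23.95
eef_pos: [0.4246, 0.3247, 0.2872]
tool_rot: [-0.001, 1.0, 0.016, 0.001]
contact_force: [0.2, -0.5, -0.6]
gripper_width: 0.704
grasp_force: 0.0
```

```bash
python3 plan.py; python3 - <<'E' | sed -n '/=====/,$p'
from chips import *
for n in("top","scene"):
    cc=cal(n); im=imaging.read_camera(n); h=cv2.cvtColor(im,cv2.COLOR_RGB2HSV)
    m=cv2.inRange(h,(20,150,110),(29,255,255)); k,l,stt,cen=cv2.connectedComponentsWithStats(m)
    for i in range(1,k):
        if stt[i][4]>25: print(n,"yellow",stt[i].tolist(),cen[i].round(1),at(cc,*cen[i],.17).round(3))
    print(n,"expected handle px",proj(cc,[[.4982,.325,.175]]).round(1))
    m=((im[:,:,0]>120)&(im[:,:,1]<60)&(im[:,:,2]<60)).astype(np.uint8); k,l,stt,cen=cv2.connectedComponentsWithStats(m)
    print(n,"red",[(stt[i].tolist(),cen[i].round(1).tolist()) for i in range(1,k) if stt[i][4]>12])
    im4=np.load({"top":"top4.npy","scene":"scene4.npy"}[n]); 
    m=((im4[:,:,0]>120)&(im4[:,:,1]<60)&(im4[:,:,2]<60)).astype(np.uint8); k,l,stt,cen=cv2.connectedComponentsWithStats(m)
    print(n,"red before",[(stt[i].tolist(),cen[i].round(1).tolist()) for i in range(1,k) if stt[i][4]>12])
E
```

```text
t 23.95 tcp [0.4246 0.3247 0.2872] phi 1.8 F [ 0.2 -0.5 -0.6] w 0.704 g 0.0 q [-0.26  0.25 -0.6   1.79  0.15  1.15 -2.45]
=====
top yellow [384, 183, 12, 19, 183] [389.8 191.8] [ 0.499 -0.237  0.17 ]
top yellow [173, 184, 9, 24, 214] [177.  195.4] [0.499 0.326 0.17 ]
top expected handle px [[177.  195.3]]
top red [([383, 150, 13, 20, 168], [389.6, 160.4]), ([361, 201, 15, 13, 109], [369.4, 207.2]), ([16, 214, 39, 22, 827], [35.1, 224.6])]
top red before [([312, 136, 21, 18, 124], [322.8, 144.1]), ([362, 201, 14, 13, 108], [369.5, 207.2]), ([16, 214, 39, 22, 825], [35.2, 224.6])]
scene yellow [298, 129, 21, 16, 146] [308.2 136.4] [0.494 0.327 0.17 ]
scene yellow [182, 204, 19, 17, 101] [192.3 213.2] [ 0.467 -0.056  0.17 ]
scene yellow [267, 256, 4, 21, 52] [268.4 265.1] [ 0.687 -0.022  0.17 ]
scene yellow [129, 306, 22, 26, 318] [139.5 318.3] [ 0.588 -0.285  0.17 ]
scene expected handle px [[308.9 136.3]]
scene red [([351, 38, 33, 21, 366], [367.3, 48.2]), ([135, 221, 23, 15, 153], [143.5, 228.7]), ([290, 259, 5, 11, 17], [291.6, 263.8]), ([153, 338, 18, 31, 293], [161.8, 352.2])]
scene red before [([351, 38, 34, 21, 371], [367.3, 48.2]), ([135, 225, 23, 11, 92], [144.6, 230.6]), ([289, 260, 5, 19, 43], [290.8, 269.3])]
```

```bash
python3 - <<'E' | sed -n '/=====/,$p'
from chips import *
T2=lambda x,y:((x+.5)/6.25-.5+310,(y+.5)/6.25-.5+160); S2=lambda x,y:((x-400+.5)/5-.5+110,(y+.5)/5-.5+190)
K=[stn(tri(ray(c,*a),ray(s,*b))[0]) for a,b in((T(504,362),S(73,239)),(T2(361,297),S2(577,169)),((370.6,207.5),S2(563,189)))]
print(K)
f=least_squares(lambda h:[np.hypot(k[1]-h[0],k[2]-h[1])-.09 for k in K],[-.12,.15]); H=f.x
print(H,f.fun,[np.degrees(np.arctan2(k[1]-H[0],k[2]-H[1])) for k in K])
for H in ((-.12,.152),(-.12,.15),(-.118,.15)): print(H,[np.degrees(np.arctan2(k[1]-H[0],k[2]-H[1])) for k in K])
im=imaging.read_camera("top"); v=int(proj(c,[[.59,-.13,.145]])[0][1])
print(v,im[v-6:v+6,335:376].mean((0,2)).round(0))
E
```

```text
=====
[array([-0.1362, -0.0912,  0.2403]), array([-0.1357, -0.1701,  0.2286]), array([-0.1358, -0.1794,  0.2224])]
[-0.11940739  0.15476819] [ 6.30128216e-05 -4.40653291e-04  4.05612808e-04] [np.float64(18.251949160089247), np.float64(-34.47333269375466), np.float64(-41.574544426624556)]
(-0.12, 0.152) [np.float64(18.06429692481202), np.float64(-33.18657212141014), np.float64(-40.15599962491933)]
(-0.12, 0.15) [np.float64(17.689400179992216), np.float64(-32.51362312449864), np.float64(-39.36689171618242)]
(-0.118, 0.15) [np.float64(16.530282185044374), np.float64(-33.538402581502766), np.float64(-40.30015415271287)]
160 [179. 179. 180. 180. 176. 158. 133. 133. 135. 135. 134. 134. 136. 136.
 135. 135. 137. 135. 134. 136. 136. 136. 134. 134. 135. 133. 134. 135.
 136. 134. 135. 134. 133. 134. 135. 134. 132. 125. 115. 111. 114.]
```

```bash
python3 -c "
from station import bot; print(bot.hand_in())"
```

```text
the job is handed in; nothing more can be done
None
```

The job is handed in at about 24 s of robot time (the hand-in returned no verdict): the flap lever is within about 1° of its red mark by camera measurement, all four offcuts are in the drawer, and the block stands upright in the middle of its stand.

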